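# Clip the drilled pine strip into the assembly jig

### The job

At the insect-hotel workbench, swing the jig's spring clip right up out of the way, then lay the long pine strip with the row of four drilled holes flat and lengthwise on the middle of the plywood jig and slide it under the clip, up against the stop block. Then lower the clip onto the strip and press it fully down, so that its sprung foot holds the strip there.

Things in the scene. Friction and masses are not known exactly. Their poses are not given: they have to be found in the camera images.
- jig: Fixed plywood jig, base 260 x 110 x 18 mm. Origin: centre of its underside; x lengthwise from the open near end to the wooden stop block, z up. Bed top z = 18. Block 60 wide (y), 40 high; its face, at x = +60, stops the strip's end (strip centre then x = -10, y = 0). No side walls. Clip hinge on the block, between steel cheeks up to z = 68: axis along y through x = +85, z = 55.
- clip (a joint): Clip's hinge angle (rad): 0 = down, arm level (hard stop), 1.1 = fully up (stop). Stiff hinge, stays where left; about 6 N at the bar moves it. Steel arm 88 mm long, 16 wide, from hinge to jig -x. 75 mm from the hinge it carries a rubber foot on a spring (600 N/m, gives 12 mm), 7 mm above the bed at 0. On the 15 mm strip the foot touches at 0.1 rad; pressed on to 0 it squeezes with about 5 N.
- clip_bar (a point): Centre of the clip's dark steel cross bar, its handle: round, 12 mm thick, 36 mm long, parallel to jig y, on a neck above the tip of the clip's arm. 85 mm out from the hinge axis and 22 mm above it at 0 rad (jig x = 0, z = 77 mm); swings on that arc to jig x = +66, z = 141 mm at 1.1 rad. The point turns with the arm.
- strip: The wanted strip: loose bare pine, 140 x 50 x 15 mm (x, y, z), about 50 g, flat on the table, with a row of four dark 13 mm holes along its upper face. Origin: centre of the underside; x along its length, z up; same end for end. Two other pine strips lie about, one as long without holes, one 90 mm long with two holes; the three swap places.
Not all that is in view belongs to the job. What is shaped like the strip but blue or orange is not meant.

How it is judged (in metres and radians):
On the way, in this order (a step that is already met when the one before it is completed fails the run):
1. the clip is lifted (beyond 0.8 rad) (value of joint clip above 0.8 rad), for 0.2 s.
2. the strip lies flat under the raised clip, near the stop block (gap under 25 mm), within 20 mm of the middle line and 14 degrees of lengthwise (x of strip in the frame of jig between -0.035 and 0 m and y of strip in the frame of jig between -0.02 and 0.02 m and z of strip in the frame of jig between 0.013 and 0.024 m and angle between the x axis of strip and the x axis of jig, either way round below 0.25 rad and angle between strip's own z axis and vertical below 0.08 rad and value of joint clip above 0.8 rad), for 0.2 s.
At the end, for the whole second after the job is handed in: The four-hole strip lies flat and still on the jig's bed, its end within 15 mm of the stop block, within 15 mm of the middle line and within about 11 degrees of lengthwise, and the clip is pressed down on it (joint below 0.075 rad) (x of strip in the frame of jig between -0.025 and 0 m and y of strip in the frame of jig between -0.015 and 0.015 m and z of strip in the frame of jig between 0.013 and 0.024 m and angle between the x axis of strip and the x axis of jig, either way round below 0.19 rad and angle between strip's own z axis and vertical below 0.08 rad and value of joint clip below 0.075 rad and linear speed of strip below 0.02 m/s); the robot touches nothing.
It also fails if it takes over 59 s, if anything falls off the work surface, if the arm or the gripper's body presses on something with over 40 N, if the wrist force passes 120 N, or if a joint passes its speed limit or range.

### The arm

A 7-joint arm with a two-finger parallel gripper is mounted at the origin on the work surface. World frame = base frame: x ahead of the robot, y to its left, z up, the work surface at z = 0. Lengths are in mm, angles in rad, forces in N, time in s.
With the tool pointing down it reaches from about 425 to 950 mm from the base axis. Payload 4.7 kg.
Tool frame: the origin (TCP) lies at the very end of the fingers, on their centre line; the grasp point (between the pads) lies 19 mm behind it; z points along the fingers, y is the line along which they close (so a half turn about z gives the same grasp; the last joint's range is limited). The gripper opens to 87 mm and grips with 3 to 60 N. Pads are 19 mm wide; open, the fingers measure 117 mm over their backs; the gripper's body (75 mm by 190 mm) begins 51 mm behind the grasp point.
Start: joints at [-1.286, 0.469, -0.049, 1.532, 0.024, 1.141, -0.082], TCP at [208.315, 642.07, 222.573] pointing down, gripper open.
Joint ranges: [-2.59, 2.59], [-0.33, 1.99], [-1.39, 1.29], [0.1, 2.45], [-1.04, 4.18], [0.21, 1.99], [-2.66, 2.66]. Speed limits (rad/s): [2.57, 2.57, 3.14, 3.14, 3.14, 3.14, 3.14].

### API

Orientations are given as a unit quaternion [x, y, z, w].
In Python, from bench import monitor, optics, sign_off gives the robot as it stands. The module is installed in compiled form; this text tells all that it offers.
- The arm moves only by the tool jog_arm, never from a script. Its argument "targets" is a list of rows, each an object with "gripper": the opening, from 0 (shut) to 1 (fully open); "xyz": the shift along the tool's x, y, z as a fraction of full scale, a list of three; "roll": the turn about the tool's z as a fraction of full scale. A call has 1 to 5 rows; each row shifts and turns the commanded pose from where the row before left it, along the tool's axes as they then stand; what a row does not reach is not made up. Full scale, the value 1, is 30 mm for a shift and 120 degrees for a turn. A row lasts 1/10 s, in which the tool goes at most 50 mm and 8.59 degrees, less where a joint would pass 70% of its speed; a pose out of reach is approached as far as the arm can. A call with a number of a shift or a turn outside -1 to 1 is refused whole. A call with a gripper value outside its range is refused whole. The fingers move at their own pace and stop on an object; the grip force is fixed at half the most. Time passes only in rows, so rows that do not move let the fingers close. It gives the time, the measured TCP pose, the force, the opening and the grip force at its end, in the units of the state.
- monitor.get_obs(): the state, without advancing time (a new reading comes with each control period).
- optics.get_image(name): name is "scene" or "top" or "wrist"; returns (picture, depth): 384x512x3 uint8, red, green, blue; 384x512 float32, mm along the optical axis (not along the pixel's ray), 0 where there is no reading.
- optics.camera_info(name): a dict with "camera_matrix" (3x3 intrinsics, pixels), "R" (3x3) and "t" (3): a world point X has camera coordinates R X + t; the wrist camera has in their place "mount" (4x4, takes a point from camera to tool coordinates, whose origin is the TCP and whose axes are the flange's). Camera axes: x right, y down, z forward; pixel columns grow to the right and rows downward; lengths in mm; the calibration is good to about 2 mm. A picture is of the moment at which its call begins: read the wrist's pose just before it. camera_info takes no time and is no camera call.
- sign_off(): hands the job in; it is judged then, once.
The state is a dict: "time_s": time; "joint_positions": joint angles; "qvel": joint speeds; "joint_efforts": joint torques, N m; "tool_pos": TCP position; "ee_rot": TCP orientation; "force": force on the tool from outside, world axes, zero at the start; "moment": the same for the moment, N m; "width": finger opening in mm; "finger_force": force on a finger pad.
Only numpy, scipy, OpenCV 4.12 (cv2) and the standard library are available. Lean on these libraries where they do the work, as an engineer would, in place of code of your own. Each camera call takes 0.05 s, during which the arm holds its last target. There are 200 camera calls.

## Working session

There is one attempt and no reset: what is moved stays moved. The work goes in short steps, Python scripts to look and compute and a tool call to move; the robot and the scene stay as the last step left them, time stands still between calls to the robot, and variables do not carry over. Pictures are saved under pics/ and viewed, at most 10 in all, crops included, and the job is handed in when it is done.

Besides the shell and the picture viewer there is one more tool, called after "Emit:" as name(argument=value, ...), one argument or row to a line, values as JSON. jog_arm: Moves the arm, as the interface text tells. Shift numbers are shares of 30 mm and turn numbers shares of 120 degrees, none past 1 either way. Its arguments: {"type":"object","properties":{"targets":{"type":"array"}},"required":["targets"]}

```bash
mkdir -p pics
cat > h.py <<'E'
import numpy as np, cv2
from bench import monitor, optics, sign_off
from scipy.spatial.transform import Rotation as Ro
def snap(n,f=None):
    o=monitor.get_obs(); p,d=optics.get_image(n); c=optics.camera_info(n)
    K=np.array(c["camera_matrix"])
    if n=="wrist":
        T=np.eye(4);T[:3,:3]=Ro.from_quat(o["ee_rot"]).as_matrix();T[:3,3]=o["tool_pos"]
        M=T@np.array(c["mount"]); R=M[:3,:3].T; t=-R@M[:3,3]
    else: R=np.array(c["R"]);t=np.array(c["t"])
    if f: cv2.imwrite("pics/"+f,p[:,:,::-1])
    return p,d,K,R,t
def plane(s,uv,z):
    p,d,K,R,t=s; C=-R.T@t
    r=(R.T@np.linalg.inv(K)@np.c_[np.array(uv,float).reshape(-1,2),np.ones(len(np.array(uv).reshape(-1,2)))].T).T
    return C+r*((z-C[2])/r[:,2])[:,None]
def cloud(s):
    p,d,K,R,t=s; v,u=np.indices(d.shape)
    P=np.stack([(u-K[0,2])/K[0,0]*d,(v-K[1,2])/K[1,1]*d,d],-1)
    return (P-t)@R
E
python3 - <<'E'
from h import *
o=monitor.get_obs();print(o)
s=snap("top","t1.png");snap("scene","s1.png");print(s[2],s[3],s[4])
E
```

```text
{'time_s': 0.0, 'joint_positions': array([-1.28588648,  0.46944458, -0.04856999,  1.53370426,  0.02416026,
        1.14098725, -0.08229755]), 'qvel': array([ 5.49702388e-05, -4.29046452e-04,  1.50042328e-03, -1.13668192e-03,
        3.58175812e-04,  1.00492126e-03, -9.75817986e-04]), 'joint_efforts': array([ 3.00054453e-04, -5.07979953e+01, -8.02699313e-02, -2.36152929e+01,
       -6.11641235e-02,  3.80641816e-02,  1.88732533e-04]), 'tool_pos': array([208.19759804, 641.45645862, 221.49288108]), 'ee_rot': array([ 1.56243457e-01,  9.87718090e-01, -9.74597501e-04, -8.44119807e-05]), 'force': array([-0.64394882, -0.15283555, -0.25512789]), 'moment': array([-3.22496853e-02, -1.68834307e-03, -5.98506715e-05]), 'finger_force': 0.0, 'width': 86.69718677268615}
[[457.86307957   0.         255.80401484]
 [  0.         457.86307957 192.51219618]
 [  0.           0.           1.        ]] [[-0.02712557 -0.99954752 -0.01299871]
 [-0.98292628  0.02903737 -0.18169414]
 [ 0.18198938  0.00784821 -0.98326918]] [ -73.27476357  530.88293376 1323.58535969]
```

View pics/t1.png

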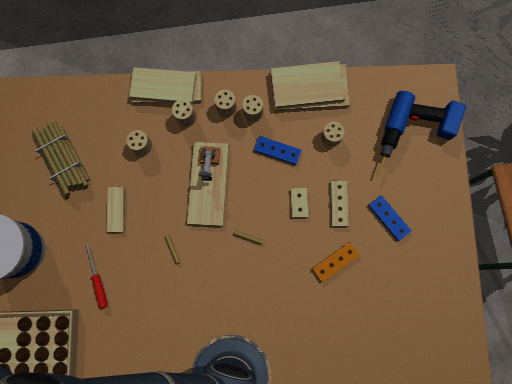

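View pics/s1.png

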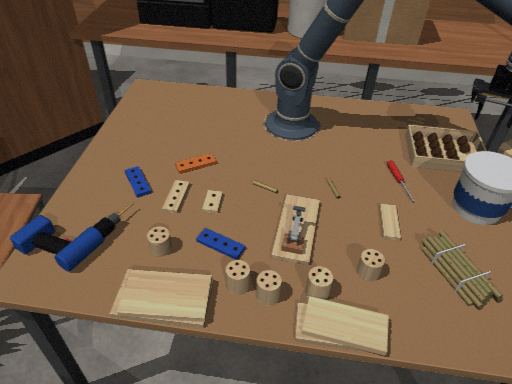

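The top view shows the four-hole strip at about (340,204). The jig is at (209,184), with its block and clip near (209,160) at the far end. The two-hole strip is at (300,203) and the plain one at (115,209).

Run:
```python
from h import *
s=snap("top");p=s[0]
hsv=cv2.cvtColor(p,cv2.COLOR_RGB2HSV)
print([hsv[y,x].tolist() for x,y in [(345,204),(200,210),(270,240)]])
X=cloud(s)
print(X[204,345],X[210,200],X[260,200],X[158,209])
def rect(x0,y0,x1,y1,z,zmin):
    m=np.zeros(p.shape[:2],np.uint8); m[y0:y1,x0:x1]=1
    m&=((hsv[...,2]>150)&(hsv[...,1]<125)).astype(np.uint8)
    c=max(cv2.findContours(m,0,2)[0],key=cv2.contourArea)
    q=plane(s,c.reshape(-1,2),z)[:,:2].astype(np.float32)
    r=cv2.minAreaRect(q);print(r, cv2.boxPoints(r).round(1).tolist())
rect(325,170,355,235,15,0)
rect(180,130,235,235,18,0)
Z=X[...,2]
for y in range(140,190,4): print(y,Z[y,194:226:3].round(0).astype(int).tolist())
```

```text
[[24, 81, 148], [21, 89, 149], [15, 126, 128]]
[ 490.41158076 -357.93068311   19.57363852] [485.51846209  83.79363858  14.80335569] [334.9942325   86.70187887  -1.45562337] [635.09975313  49.32360217  64.76575   ]
((433.0244140625, -355.1590881347656), (0.0, 0.0), 0.0) [[433.0, -355.20001220703125], [433.0, -355.20001220703125], [433.0, -355.20001220703125], [433.0, -355.20001220703125]]
((456.8478088378906, 63.756290435791016), (3.038698196411133, 6.108367919921875), 89.55670166015625) [[453.79998779296875, 62.29999923706055], [459.8999938964844, 62.20000076293945], [459.8999938964844, 65.30000305175781], [453.79998779296875, 65.30000305175781]]
140 [1, -4, -5, -5, 4, -8, -9, -6, -3, -4, 4]
144 [15, 17, 16, 14, 21, 16, 15, 18, 19, 16, 21]
148 [16, 17, 40, 71, 39, 38, 64, 43, 35, 17, 1397]
152 [18, 17, 37, 1397, 63, 64, 67, 40, 38, 11, 15]
156 [18, 17, 36, 65, 59, 62, 64, 40, 38, 17, 14]
160 [20, 17, 36, 38, 68, 63, 35, 41, 38, 18, 18]
164 [18, 14, 21, 19, 68, 71, 13, 17, 12, 22, 25]
168 [14, 17, 18, 17, 71, 64, 17, 20, 16, 16, 16]
172 [13, 14, 102, 100, 101, 17, 16, 18, 17, 14, 17]
176 [24, 11, 16, 92, 99, 100, 16, 16, 18, 16, 15]
180 [16, 18, 22, 50, 53, 54, 15, 17, 16, 16, 19]
184 [19, 16, 15, 14, 17, 18, 12, 18, 15, 26, 16]
188 [15, 20, 10, 16, 14, 16, 17, 14, 17, 20, 16]
```

Run:
```python
from h import *
s=snap("top");p=s[0]
hsv=cv2.cvtColor(p,cv2.COLOR_RGB2HSV)
X=cloud(s)
def rect(x0,y0,x1,y1,z):
    m=np.zeros(p.shape[:2],np.uint8); m[y0:y1,x0:x1]=1
    m&=((hsv[...,0]>=18)&(hsv[...,0]<40)&(hsv[...,2]>105)).astype(np.uint8)
    m=cv2.morphologyEx(m,cv2.MORPH_OPEN,np.ones((2,2)))
    c=cv2.convexHull(np.vstack(cv2.findContours(m,0,2)[0]))
    q=plane(s,c.reshape(-1,2),z)[:,:2].astype(np.float32)
    r=cv2.minAreaRect(q);print(r, cv2.boxPoints(r).round(1).tolist())
rect(325,175,355,235,15)
rect(183,135,233,232,18)
m=(X[...,2]>85)&(X[...,2]<140); m[:165]=0;m[190:]=0;m[:,:190]=0;m[:,228:]=0
print(m.sum(),X[m].mean(0),X[m].min(0),X[m].max(0)); v,u=np.nonzero(m);print(u.min(),u.max(),v.min(),v.max())
cv2.imwrite("pics/c.png",cv2.resize(p[130:240,180:360,::-1],None,fx=4,fy=4,interpolation=2))
```

```text
((492.11614990234375, -345.5522155761719), (50.40202331542969, 135.8003387451172), 88.36982727050781) [[423.5, -368.79998779296875], [559.2999877929688, -372.70001220703125], [560.7000122070312, -322.29998779296875], [425.0, -318.3999938964844]]
((566.6011962890625, 55.72157669067383), (110.13368225097656, 258.07177734375), 84.96367645263672) [[433.20001220703125, 12.199999809265137], [690.2999877929688, -10.5], [700.0, 99.19999694824219], [442.8999938964844, 121.9000015258789]]
58 [577.59971201  59.8245423  100.29524449] [571.34953518  42.2826149   85.72285687] [585.5316508   77.62557369 106.82385938]
198 210 172 177
```

View pics/c.png

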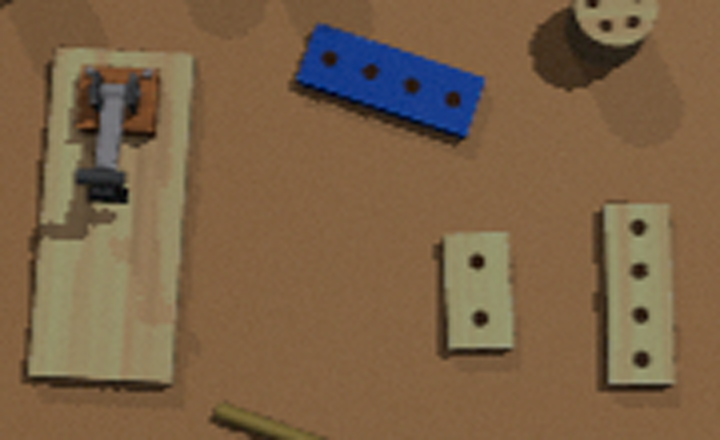

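The jig centre is near (567,56) at a yaw of −5°, and the clip is partly raised, with its bar near (578,60,95). The strip is at (492,−346). I'll write a helper that turns a world goal into tool fractions.

```bash
cat >> h.py <<'E'
def go(x,y,z):
    "remaining shift in tool fractions (total), from measured pose"
    o=monitor.get_obs(); R=Ro.from_quat(o["ee_rot"]).as_matrix()
    yv=R[:,1]; print("t",round(o["time_s"],2),"tcp",o["tool_pos"].round(1),"tooly angle",round(np.degrees(np.arctan2(yv[1],yv[0])),1),"w",round(o["width"],1),"F",o["force"].round(1),
     "total xyz frac",(R.T@(np.array([x,y,z])-o["tool_pos"])/30).round(2))
J0=np.array([566.6,55.7]);JA=np.radians(-5.04)
def jig(x,y):
    c,s=np.cos(JA),np.sin(JA); return J0+[c*x-s*y,s*x+c*y]
E
python3 - <<'E'
from h import *
s=snap("top");X=cloud(s)
print(X[225:270,:40,2].max(),X[310:375,:70,2].max(),X[225:270:15,:40:10].round())
print(optics.camera_info("wrist")["mount"])
go(560,60,220)
E
```

```text
1396.9465276037547 1396.9465276037547 [[[438. 610. 164.]
  [437. 583. 163.]
  [442. 579. 119.]
  [456. 610.   2.]]

 [[397. 606. 164.]
  [396. 580. 162.]
  [396. 553. 162.]
  [400. 553. 109.]]

 [[356. 603. 165.]
  [356. 575. 166.]
  [355. 551. 162.]
  [358. 554. 100.]]]
[[ 3.56749544e-04 -9.61802940e-01 -2.73742539e-01  7.53834905e+01]
 [ 9.99999924e-01  3.00878661e-04  2.46083552e-04 -1.45534076e+00]
 [-1.54320595e-04 -2.73742606e-01  9.61802975e-01 -1.61873247e+02]
 [ 0.00000000e+00  0.00000000e+00  0.00000000e+00  1.00000000e+00]]
t 0.25 tcp [208.2 641.8 222.1] tooly angle 72.0 w 87.1 F [ 0.1  0.7 -0.1] total xyz frac [-17.14 -14.83   0.08]
```

Emit:
jog_arm(
  targets=[
    {"gripper":1,"xyz":[-0.95,-0.82,0],"roll":0},
    {"gripper":1,"xyz":[-0.95,-0.82,0],"roll":0},
    {"gripper":1,"xyz":[-0.95,-0.82,0],"roll":0},
    {"gripper":1,"xyz":[-0.95,-0.82,0],"roll":0},
    {"gripper":1,"xyz":[-0.95,-0.82,0],"roll":0},
  ],
)

```text
time_s: 0.75
tool_pos: [306.5, 479.6, 222.5]
ee_rot: [0.156, 0.988, 0.0, 0.0]
force: [-0.6, 0.2, -0.0]
width: 87.1
finger_force: 0.0
```

Emit:
jog_arm(
  targets=[
    {"gripper":1,"xyz":[-0.95,-0.82,0],"roll":0},
    {"gripper":1,"xyz":[-0.95,-0.82,0],"roll":0},
    {"gripper":1,"xyz":[-0.95,-0.82,0],"roll":0},
    {"gripper":1,"xyz":[-0.95,-0.82,0],"roll":0},
    {"gripper":1,"xyz":[-0.95,-0.82,0],"roll":0},
  ],
)

```text
time_s: 1.25
tool_pos: [404.1, 318.7, 222.7]
ee_rot: [0.156, 0.988, 0.0, 0.0]
force: [-0.1, 0.3, 0.0]
width: 87.0
finger_force: 0.0
```

Emit:
jog_arm(
  targets=[
    {"gripper":1,"xyz":[-0.95,-0.82,0],"roll":0},
    {"gripper":1,"xyz":[-0.95,-0.82,0],"roll":0},
    {"gripper":1,"xyz":[-0.95,-0.82,0],"roll":0},
    {"gripper":1,"xyz":[-0.95,-0.82,0],"roll":-0.054},
    {"gripper":1,"xyz":[0,0,0],"roll":-0.054},
  ],
)

```text
time_s: 1.75
tool_pos: [484.3, 185.5, 222.8]
ee_rot: [0.046, 0.999, -0.001, 0.001]
force: [0.4, 0.6, -0.2]
width: 87.0
finger_force: 0.0
```

```bash
python3 -c "
from h import *
go(560,60,220)"
```

```text
t 1.75 tcp [484.3 185.5 222.8] tooly angle 84.7 w 87.0 F [ 0.4  0.6 -0.2] total xyz frac [-2.9  -3.93  0.11]
```

Emit:
jog_arm(
  targets=[
    {"gripper":1,"xyz":[-0.72,-0.98,0],"roll":0},
    {"gripper":1,"xyz":[-0.72,-0.98,0],"roll":0},
    {"gripper":1,"xyz":[-0.72,-0.98,0],"roll":0},
    {"gripper":1,"xyz":[-0.72,-0.98,0],"roll":0},
    {"gripper":1,"xyz":[0,0,0],"roll":0},
  ],
)

```text
time_s: 2.25
tool_pos: [559.4, 60.6, 222.7]
ee_rot: [0.048, 0.999, -0.001, 0.001]
force: [0.0, -0.8, -0.5]
width: 86.6
finger_force: 0.0
```

Run:
```python
from h import *
s=snap("wrist","w1.png");X=cloud(s)
go(577,60,220)
b=(X[...,2]>84)&(X[...,2]<120)&(s[1]>0)&(np.hypot(X[...,0]-577,X[...,1]-60)<60)
print(b.sum(),np.percentile(X[b],[2,50,98],axis=0).round(1))
v,u=np.nonzero(b);print(u.min(),u.max(),v.min(),v.max())
```

```text
t 2.3 tcp [558.1  63.8 222.5] tooly angle 84.7 w 87.1 F [ 0.4 -0.4 -0.2] total xyz frac [-0.64 -0.07  0.08]
546 [[571.1  40.8  85. ]
 [575.5  58.4 103. ]
 [583.1  75.3 105.3]]
237 275 199 217
```

View pics/w1.png

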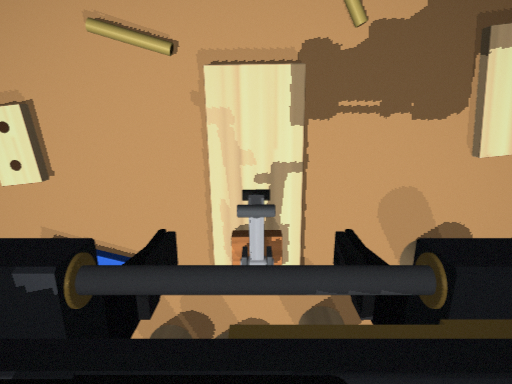

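Run:
```python
from h import *
for i in range(3): go(576,58,82)
s=snap("wrist");go(576,58,82)
p=s[0];hsv=cv2.cvtColor(p,cv2.COLOR_RGB2HSV)
# jig side edges: rows 90..190, bright wood
m=(hsv[...,2]>150)&(hsv[...,0]>=16);
L=[];Rr=[]
for r in range(80,190,6):
    c=np.nonzero(m[r,190:320])[0]+190
    if len(c)>20: L.append((c.min(),r));Rr.append((c.max(),r))
for e in (L,Rr):
    q=plane(s,e,18)[:,:2]; print(q[::3].round(1).tolist())
print(plane(s,[(215,65),(255,65),(295,65)],18).round(1))
```

```text
t 2.3 tcp [558.1  63.8 222.5] tooly angle 84.7 w 87.1 F [ 0.4 -0.4 -0.2] total xyz frac [-0.61 -0.13  4.68]
t 2.3 tcp [558.1  63.8 222.5] tooly angle 84.7 w 87.1 F [ 0.4 -0.4 -0.2] total xyz frac [-0.61 -0.13  4.68]
t 2.3 tcp [558.1  63.8 222.5] tooly angle 84.7 w 87.1 F [ 0.4 -0.4 -0.2] total xyz frac [-0.61 -0.13  4.68]
t 2.35 tcp [557.3  66.  222.3] tooly angle 84.9 w 87.0 F [ 0.4  0.3 -0.2] total xyz frac [-0.65 -0.21  4.68]
[[448.7, 2.8], [467.1, 0.1], [486.0, -3.8], [505.5, -6.8], [525.6, -9.8], [546.4, -12.9], [568.0, -14.9]]
[[459.6, 120.2], [478.1, 118.1], [497.2, 117.0], [519.0, 138.4], [539.3, 137.7], [560.3, 136.9], [581.8, 134.9]]
[[436.1  30.6  18. ]
 [440.1  73.1  18. ]
 [444.  115.7  18. ]]
```

Emit:
jog_arm(
  targets=[
    {"gripper":1,"xyz":[0,0,0.8],"roll":0},
    {"gripper":1,"xyz":[0,0,0],"roll":0},
    {"gripper":1,"xyz":[0,0,0],"roll":0},
  ],
)

```text
time_s: 2.65
tool_pos: [556.6, 68.0, 198.4]
ee_rot: [0.043, 0.999, 0.0, -0.001]
force: [0.3, 0.2, 0.5]
width: 86.9
finger_force: 0.0
```

Run:
```python
from h import *
go(576,58,82)
s=snap("wrist");X=cloud(s)
b=(X[...,2]>84)&(X[...,2]<120)&(s[1]>0)&(np.hypot(X[...,0]-577,X[...,1]-60)<60)
print(b.sum(),np.percentile(X[b],[2,50,98],axis=0).round(1))
p=s[0];hsv=cv2.cvtColor(p,cv2.COLOR_RGB2HSV)
b=(np.abs(X[...,2]-18)<7)&(s[1]>0)&(X[...,0]>430)&(X[...,0]<570)&(np.abs(X[...,1]-56)<80)
b=cv2.morphologyEx(b.astype(np.uint8),cv2.MORPH_OPEN,np.ones((3,3)))>0
for lo in range(450,570,20):
    q=X[b&(X[...,0]>lo)&(X[...,0]<lo+8)]; print(lo,np.percentile(q[:,1],[1,99]).round(1), len(q))
go(576,58,82)
```

```text
t 2.65 tcp [556.6  68.  198.4] tooly angle 85.1 w 86.9 F [0.3 0.2 0.5] total xyz frac [-0.68 -0.28  3.88]
637 [[571.   41.2  86.3]
 [575.5  58.1 102.9]
 [583.9  74.8 105. ]]
450 [ 14.6 122.2] 912
470 [ 13.2 120.1] 857
490 [ 11.6 118.1] 819
510 [ 10.1 117.2] 788
530 [  8.2 115.6] 745
550 [  6.7 113. ] 711
t 2.7 tcp [557.2  67.8 199.1] tooly angle 85.1 w 87.3 F [-0.5  0.5  0.6] total xyz frac [-0.65 -0.27  3.9 ]
```

Emit:
jog_arm(
  targets=[
    {"gripper":1,"xyz":[-0.33,-0.15,0.9],"roll":0},
    {"gripper":1,"xyz":[-0.33,-0.15,0.9],"roll":0},
    {"gripper":1,"xyz":[0,0,0.8],"roll":0},
    {"gripper":1,"xyz":[0,0,0.7],"roll":0},
    {"gripper":1,"xyz":[0,0,0.5],"roll":0},
  ],
)

```text
time_s: 3.2
tool_pos: [576.3, 56.6, 84.1]
ee_rot: [0.043, 0.999, 0.0, -0.0]
force: [0.3, 0.4, 0.3]
width: 87.2
finger_force: 0.0
```

Emit:
jog_arm(
  targets=[
    {"gripper":1,"xyz":[0,0,0],"roll":0},
    {"gripper":0.2,"xyz":[0,0,0],"roll":0},
    {"gripper":0.2,"xyz":[0,0,0],"roll":0},
    {"gripper":0.2,"xyz":[0,0,0],"roll":0},
    {"gripper":0.2,"xyz":[0,0,0],"roll":0},
  ],
)

```text
time_s: 3.7
tool_pos: [576.7, 56.1, 85.4]
ee_rot: [0.044, 0.999, 0.0, 0.001]
force: [0.3, -0.1, -1.0]
width: 63.0
finger_force: 0.0
```

Emit:
jog_arm(
  targets=[
    {"gripper":0.2,"xyz":[0,0,0],"roll":0},
    {"gripper":0.2,"xyz":[0,0,0],"roll":0},
  ],
)

```text
time_s: 3.9
tool_pos: [576.3, 55.9, 84.7]
ee_rot: [0.044, 0.999, 0.0, 0.0]
force: [-0.5, -0.1, -0.2]
width: 46.9
finger_force: 0.0
```

Emit:
jog_arm(
  targets=[
    {"gripper":0.2,"xyz":[0,0.05,0],"roll":0},
    {"gripper":0.2,"xyz":[0,0,0],"roll":0},
    {"gripper":0.2,"xyz":[0,0,0],"roll":0},
  ],
)

```text
time_s: 4.2
tool_pos: [576.5, 58.9, 84.6]
ee_rot: [0.043, 0.999, 0.001, 0.0]
force: [-0.3, 4.2, 1.0]
width: 35.4
finger_force: 30.0
```

Emit:
jog_arm(
  targets=[
    {"gripper":0.2,"xyz":[-0.13,0,-0.2],"roll":0},
    {"gripper":0.2,"xyz":[-0.14,0,-0.18],"roll":0},
    {"gripper":0.2,"xyz":[-0.16,0,-0.17],"roll":0},
    {"gripper":0.2,"xyz":[-0.16,0,-0.17],"roll":0},
    {"gripper":0.2,"xyz":[-0.18,0,-0.14],"roll":0},
  ],
)

```text
time_s: 4.7
tool_pos: [595.2, 57.3, 107.9]
ee_rot: [0.043, 0.999, 0.0, -0.005]
force: [-4.6, 4.6, -7.8]
width: 35.7
finger_force: 30.0
```

Emit:
jog_arm(
  targets=[
    {"gripper":0.2,"xyz":[-0.19,0,-0.14],"roll":0},
    {"gripper":0.2,"xyz":[-0.2,0,-0.11],"roll":0},
    {"gripper":0.2,"xyz":[-0.21,0,-0.11],"roll":0},
    {"gripper":0.2,"xyz":[-0.33,0,-0.12],"roll":0},
    {"gripper":0.2,"xyz":[0,0,0],"roll":0},
  ],
)

```text
time_s: 5.2
tool_pos: [623.7, 55.0, 124.0]
ee_rot: [0.043, 0.999, 0.001, -0.005]
force: [-6.1, 4.9, 4.6]
width: 35.2
finger_force: 30.0
```

Emit:
jog_arm(
  targets=[
    {"gripper":0.2,"xyz":[0,0,0],"roll":0},
    {"gripper":0.2,"xyz":[0,0,0],"roll":0},
  ],
)

```text
time_s: 5.4
tool_pos: [623.7, 55.0, 124.0]
ee_rot: [0.043, 0.999, 0.001, -0.004]
force: [-6.6, 4.6, 2.7]
width: 35.2
finger_force: 30.0
```

Emit:
jog_arm(
  targets=[
    {"gripper":0.2,"xyz":[-0.15,0,-0.03],"roll":0},
    {"gripper":0.2,"xyz":[-0.1,0,-0.02],"roll":0},
    {"gripper":0.2,"xyz":[0,0,0],"roll":0},
    {"gripper":1,"xyz":[0,0,0],"roll":0},
    {"gripper":1,"xyz":[0,0,0],"roll":0},
  ],
)

```text
time_s: 5.9
tool_pos: [634.8, 51.3, 126.4]
ee_rot: [0.044, 0.999, -0.001, 0.0]
force: [0.1, -0.5, -0.5]
width: 44.5
finger_force: 0.0
```

Emit:
jog_arm(
  targets=[
    {"gripper":1,"xyz":[0,0,0],"roll":0},
    {"gripper":1,"xyz":[0,0,-0.3],"roll":0},
    {"gripper":1,"xyz":[0,0,-0.8],"roll":0},
    {"gripper":1,"xyz":[0.1,0,-0.9],"roll":0},
    {"gripper":1,"xyz":[0.3,0,-0.9],"roll":0},
  ],
)

```text
time_s: 6.4
tool_pos: [623.3, 52.6, 214.7]
ee_rot: [0.044, 0.999, -0.0, 0.001]
force: [0.0, -0.6, 0.1]
width: 82.3
finger_force: 0.0
```

Run:
```python
from h import *
s=snap("top");X=cloud(s)
b=(X[...,2]>110)&(X[...,2]<165)&(np.hypot(X[...,0]-625,X[...,1]-55)<25)
print(b.sum(),np.percentile(X[b],[2,50,98],axis=0).round(1) if b.sum() else 0)
s=snap("scene","s2.png");
go(450,-344,100)
```

```text
79 [[601.8  37.9 111. ]
 [620.6  54.  135.2]
 [631.3  63.5 146.8]]
t 6.5 tcp [624.8  53.  218.3] tooly angle 84.9 w 85.3 F [-0.4  1.2 -0.5] total xyz frac [  4.67 -13.7    3.88]
```

View pics/s2.png

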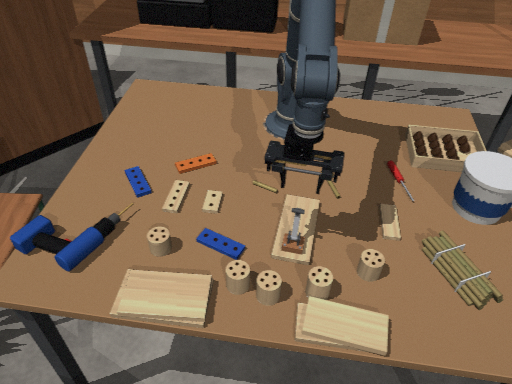

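The clip now stands upright at about (292,225). Next I'll move to the strip.

Emit:
jog_arm(
  targets=[
    {"gripper":1,"xyz":[0.3,-0.95,0],"roll":0},
    {"gripper":1,"xyz":[0.33,-0.98,0.1],"roll":0},
    {"gripper":1,"xyz":[0.33,-0.98,0.1],"roll":0},
    {"gripper":1,"xyz":[0.33,-0.98,0.2],"roll":0},
    {"gripper":1,"xyz":[0.33,-0.98,0.2],"roll":0},
  ],
)

```text
time_s: 7.0
tool_pos: [560.9, -89.5, 194.9]
ee_rot: [0.044, 0.999, -0.0, -0.0]
force: [-0.2, -0.5, 0.1]
width: 86.8
finger_force: 0.0
```

Emit:
jog_arm(
  targets=[
    {"gripper":1,"xyz":[0.33,-0.98,0.2],"roll":0},
    {"gripper":1,"xyz":[0.33,-0.98,0.2],"roll":0},
    {"gripper":1,"xyz":[0.33,-0.98,0.2],"roll":0},
    {"gripper":1,"xyz":[0.33,-0.98,0.2],"roll":0},
    {"gripper":1,"xyz":[0.33,-0.98,0.2],"roll":0},
  ],
)

```text
time_s: 7.5
tool_pos: [498.6, -231.5, 164.8]
ee_rot: [0.044, 0.999, -0.0, -0.0]
force: [-0.7, -0.4, -0.8]
width: 87.4
finger_force: 0.0
```

Emit:
jog_arm(
  targets=[
    {"gripper":1,"xyz":[0.33,-0.98,0.2],"roll":0},
    {"gripper":1,"xyz":[0.33,-0.98,0.2],"roll":0},
    {"gripper":1,"xyz":[0.33,-0.6,0.2],"roll":0},
    {"gripper":1,"xyz":[0.2,-0.3,0.2],"roll":-0.029},
    {"gripper":1,"xyz":[0,0,0],"roll":0},
  ],
)

```text
time_s: 8.0
tool_pos: [454.1, -314.1, 140.3]
ee_rot: [0.016, 1.0, 0.0, -0.001]
force: [-0.2, 0.6, 0.3]
width: 86.9
finger_force: 0.0
```

Emit:
jog_arm(
  targets=[
    {"gripper":1,"xyz":[0,0,0],"roll":0},
    {"gripper":1,"xyz":[0,0,0],"roll":0},
    {"gripper":1,"xyz":[0,0,0],"roll":0},
  ],
)

```text
time_s: 8.3
tool_pos: [457.1, -311.6, 141.5]
ee_rot: [0.013, 1.0, 0.0, 0.0]
force: [0.7, 0.6, 0.6]
width: 87.3
finger_force: 0.0
```

Run:
```python
from h import *
s=snap("wrist","w2.png");X=cloud(s);p=s[0];hsv=cv2.cvtColor(p,cv2.COLOR_RGB2HSV)
b=(np.abs(X[...,2]-15)<6)&(s[1]>0)&(X[...,0]>380)&(X[...,0]<600)&(np.abs(X[...,1]+345)<60)
b=cv2.morphologyEx(b.astype(np.uint8),cv2.MORPH_OPEN,np.ones((3,3)))
c=cv2.convexHull(np.vstack(cv2.findContours(b,0,2)[0])).reshape(-1,2)
r=cv2.minAreaRect(plane(s,c,15)[:,:2].astype(np.float32));print(r,cv2.boxPoints(r).round(1).tolist())
go(452,-345,5)
```

```text
((478.28515625, -343.0585632324219), (49.65156173706055, 107.56459045410156), 88.30504608154297) [[423.79998779296875, -366.29998779296875], [531.2999877929688, -369.5], [532.7999877929688, -319.79998779296875], [425.29998779296875, -316.70001220703125]]
t 8.35 tcp [ 457.  -311.7  141.5] tooly angle 88.5 w 87.2 F [0.1 1.  0.3] total xyz frac [ 0.14 -1.11  4.55]
```

View pics/w2.png

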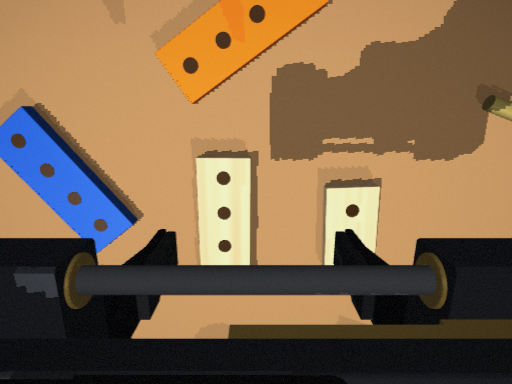

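The four-hole strip is at about (224,210) in the wrist view, with clear gaps to its neighbours. I'll descend and grip it.

Emit:
jog_arm(
  targets=[
    {"gripper":1,"xyz":[0.07,-0.51,0.9],"roll":0},
    {"gripper":1,"xyz":[0,-0.51,0.9],"roll":0},
    {"gripper":1,"xyz":[0,0,0.9],"roll":0},
    {"gripper":1,"xyz":[0,0,0.8],"roll":0},
    {"gripper":1,"xyz":[0,0,0.6],"roll":0},
  ],
)

```text
time_s: 8.85
tool_pos: [453.3, -342.2, 16.7]
ee_rot: [0.013, 1.0, 0.0, -0.001]
force: [-0.2, -0.9, -0.7]
width: 87.0
finger_force: 0.0
```

Emit:
jog_arm(
  targets=[
    {"gripper":1,"xyz":[0,0,0.4],"roll":0},
    {"gripper":0.4,"xyz":[0,0,0],"roll":0},
    {"gripper":0.4,"xyz":[0,0,0],"roll":0},
    {"gripper":0.4,"xyz":[0,0,0],"roll":0},
    {"gripper":0.4,"xyz":[0,0,0],"roll":0},
  ],
)

```text
time_s: 9.35
tool_pos: [454.0, -343.3, 7.2]
ee_rot: [0.013, 1.0, -0.0, 0.001]
force: [-0.1, 0.5, 0.1]
width: 62.9
finger_force: 0.0
```

Emit:
jog_arm(
  targets=[
    {"gripper":0.4,"xyz":[0,0,0],"roll":0},
    {"gripper":0.4,"xyz":[0,0,0],"roll":0},
  ],
)

```text
time_s: 9.55
tool_pos: [453.6, -342.9, 6.7]
ee_rot: [0.013, 1.0, -0.0, 0.0]
force: [-0.2, 0.4, 2.7]
width: 49.5
finger_force: 30.0
```

Emit:
jog_arm(
  targets=[
    {"gripper":0.4,"xyz":[0,0,-0.5],"roll":0},
    {"gripper":0.4,"xyz":[0,0,-0.9],"roll":0},
    {"gripper":0.4,"xyz":[0,0,-0.9],"roll":0},
    {"gripper":0.4,"xyz":[0,0.4,-0.7],"roll":0.029},
    {"gripper":0.4,"xyz":[0,0.9,0],"roll":0},
  ],
)

```text
time_s: 10.05
tool_pos: [457.3, -307.7, 100.4]
ee_rot: [0.047, 0.999, -0.002, 0.003]
force: [0.7, 0.2, -0.1]
width: 49.7
finger_force: 30.0
```

Emit:
jog_arm(
  targets=[
    {"gripper":0.4,"xyz":[0,0.97,0],"roll":0},
    {"gripper":0.4,"xyz":[0,0.97,0],"roll":0},
    {"gripper":0.4,"xyz":[0,0.97,0],"roll":0},
    {"gripper":0.4,"xyz":[0,0.97,0],"roll":0},
    {"gripper":0.4,"xyz":[0,0.97,0],"roll":0},
  ],
)

```text
time_s: 10.55
tool_pos: [468.8, -158.1, 97.2]
ee_rot: [0.044, 0.999, 0.0, 0.001]
force: [0.4, -0.0, -0.6]
width: 49.5
finger_force: 30.0
```

Emit:
jog_arm(
  targets=[
    {"gripper":0.4,"xyz":[0,0.97,0],"roll":0},
    {"gripper":0.4,"xyz":[0,0.97,0],"roll":0},
    {"gripper":0.4,"xyz":[0,0.97,0],"roll":0},
    {"gripper":0.4,"xyz":[0,0.97,0],"roll":0},
    {"gripper":0.4,"xyz":[0,0.6,0],"roll":0},
  ],
)

```text
time_s: 11.05
tool_pos: [480.8, -22.8, 97.1]
ee_rot: [0.043, 0.999, 0.0, 0.0]
force: [0.6, 0.2, -0.2]
width: 49.6
finger_force: 30.0
```

Emit:
jog_arm(
  targets=[
    {"gripper":0.4,"xyz":[0,0.3,0],"roll":0},
    {"gripper":0.4,"xyz":[0,0,0],"roll":0},
    {"gripper":0.4,"xyz":[0,0,0],"roll":0},
    {"gripper":0.4,"xyz":[0,0,0],"roll":0},
  ],
)

```text
time_s: 11.45
tool_pos: [481.2, -17.7, 96.4]
ee_rot: [0.045, 0.999, -0.0, 0.0]
force: [0.0, -0.0, -0.0]
width: 49.5
finger_force: 30.0
```

Run:
```python
from h import *
go(466.4,67.3,30)
s=snap("wrist","w3.png");snap("scene","s3.png")
```

```text
t 11.45 tcp [481.2 -17.7  96.4] tooly angle 84.9 w 49.5 F [ 0. -0. -0.] total xyz frac [0.75 2.78 2.21]
```

View pics/w3.png

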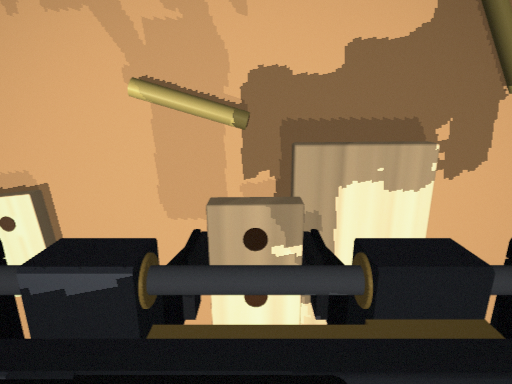

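The strip is held straight at (256,265), with the jig to the right at (365,200). I'll move over the bed and lower.

Emit:
jog_arm(
  targets=[
    {"gripper":0.4,"xyz":[0.25,0.9,0],"roll":0},
    {"gripper":0.4,"xyz":[0.25,0.9,0],"roll":0},
    {"gripper":0.4,"xyz":[0.25,0.7,0],"roll":0},
    {"gripper":0.4,"xyz":[0,0.28,0.2],"roll":0},
    {"gripper":0.4,"xyz":[0,0,0.6],"roll":0},
  ],
)

```text
time_s: 12.05
tool_pos: [468.0, 69.9, 72.9]
ee_rot: [0.043, 0.999, 0.001, 0.002]
force: [1.0, 0.1, -0.2]
width: 49.7
finger_force: 30.0
```

Emit:
jog_arm(
  targets=[
    {"gripper":0.4,"xyz":[0,0,0.7],"roll":0},
    {"gripper":0.4,"xyz":[0,0,0.5],"roll":0},
    {"gripper":0.4,"xyz":[0,0,0],"roll":0},
    {"gripper":0.4,"xyz":[0,0,0],"roll":0},
  ],
)

```text
time_s: 12.45
tool_pos: [466.5, 67.8, 36.1]
ee_rot: [0.045, 0.999, -0.0, -0.0]
force: [-0.0, 0.5, -0.4]
width: 49.6
finger_force: 30.0
```

Run:
```python
from h import *
go(504.2,64,25)
s=snap("wrist");X=cloud(s)
b=(np.abs(X[...,2]-18)<7)&(s[1]>0)&(np.abs(X[...,1]-68)<75)
for lo in range(420,475,8):
    q=X[b&(X[...,0]>lo)&(X[...,0]<lo+6)]; print(lo,np.percentile(q[:,1],[1,99]).round(1) if len(q) else 0, len(q))
```

```text
t 12.45 tcp [466.5  67.8  36.1] tooly angle 84.9 w 49.6 F [-0.   0.5 -0.4] total xyz frac [-1.26 -0.02  0.37]
420 0 0
428 0 0
436 [15.3 94.2] 979
444 [ 14.5 122.7] 856
452 [ 13.8 122.3] 810
460 [ 13.  121.6] 608
468 [ 12.1 121.3] 334
```

Emit:
jog_arm(
  targets=[
    {"gripper":0.4,"xyz":[-0.42,0,0],"roll":0},
    {"gripper":0.4,"xyz":[-0.42,0,0],"roll":0},
    {"gripper":0.4,"xyz":[-0.42,0,0.1],"roll":0},
    {"gripper":0.4,"xyz":[0,0,0.15],"roll":0},
    {"gripper":0.4,"xyz":[0,0,0.1],"roll":0},
  ],
)

```text
time_s: 13.0
tool_pos: [503.8, 65.4, 25.1]
ee_rot: [0.044, 0.999, -0.0, -0.0]
force: [0.2, -0.2, -0.7]
width: 49.4
finger_force: 30.0
```

Emit:
jog_arm(
  targets=[
    {"gripper":0.4,"xyz":[0,0,0],"roll":0},
    {"gripper":0.4,"xyz":[0,0,0],"roll":0},
    {"gripper":0.4,"xyz":[0,0,0],"roll":0},
  ],
)

```text
time_s: 13.3
tool_pos: [503.3, 65.6, 25.7]
ee_rot: [0.044, 0.999, 0.0, -0.0]
force: [0.8, 0.3, -0.8]
width: 49.7
finger_force: 30.0
```

Emit:
jog_arm(
  targets=[
    {"gripper":0.4,"xyz":[-0.15,-0.05,0.02],"roll":0},
    {"gripper":0.4,"xyz":[-0.15,0,0],"roll":0},
    {"gripper":0.4,"xyz":[0,0,0],"roll":0},
    {"gripper":0.4,"xyz":[0,0,0],"roll":0},
  ],
)

```text
time_s: 13.7
tool_pos: [512.8, 63.2, 25.1]
ee_rot: [0.044, 0.999, 0.0, -0.0]
force: [0.1, 0.5, -1.2]
width: 49.3
finger_force: 30.0
```

Emit:
jog_arm(
  targets=[
    {"gripper":0.4,"xyz":[-0.07,0,0],"roll":0},
    {"gripper":0.4,"xyz":[-0.05,0,0],"roll":0},
    {"gripper":0.4,"xyz":[0,0,0],"roll":0},
  ],
)

```text
time_s: 14.0
tool_pos: [516.6, 62.9, 25.2]
ee_rot: [0.044, 0.999, 0.0, 0.0]
force: [-0.8, -0.7, -1.6]
width: 49.6
finger_force: 30.0
```

Emit:
jog_arm(
  targets=[
    {"gripper":0.4,"xyz":[-0.06,0,0],"roll":0},
    {"gripper":0.4,"xyz":[-0.04,0,0],"roll":0},
    {"gripper":0.4,"xyz":[0,0,0],"roll":0},
  ],
)

```text
time_s: 14.3
tool_pos: [517.8, 62.8, 24.7]
ee_rot: [0.044, 0.999, -0.0, -0.002]
force: [-4.0, 0.0, 0.8]
width: 49.4
finger_force: 30.0
```

Emit:
jog_arm(
  targets=[
    {"gripper":0.4,"xyz":[-0.05,0,0],"roll":0},
    {"gripper":0.4,"xyz":[-0.03,0,0],"roll":0},
    {"gripper":0.4,"xyz":[0,0,0],"roll":0},
  ],
)

```text
time_s: 14.6
tool_pos: [517.8, 62.8, 24.7]
ee_rot: [0.044, 0.999, 0.0, -0.004]
force: [-8.9, 2.1, 5.5]
width: 49.6
finger_force: 30.0
```

Emit:
jog_arm(
  targets=[
    {"gripper":0.4,"xyz":[0.08,0,0],"roll":0},
    {"gripper":1,"xyz":[0,0,0],"roll":0},
    {"gripper":1,"xyz":[0,0,0],"roll":0},
    {"gripper":1,"xyz":[0,0,0],"roll":0},
    {"gripper":1,"xyz":[0,0,0],"roll":0},
  ],
)

```text
time_s: 15.1
tool_pos: [520.1, 62.6, 25.4]
ee_rot: [0.044, 0.999, 0.0, 0.001]
force: [-0.7, -0.5, -1.2]
width: 73.5
finger_force: 0.0
```

Emit:
jog_arm(
  targets=[
    {"gripper":1,"xyz":[0.2,0,-0.7],"roll":0},
    {"gripper":1,"xyz":[0.2,0,-0.9],"roll":0},
    {"gripper":1,"xyz":[0,0,-0.9],"roll":0},
    {"gripper":1,"xyz":[0,0,-0.9],"roll":0},
    {"gripper":1,"xyz":[0,0,-0.9],"roll":0},
  ],
)

```text
time_s: 15.6
tool_pos: [507.5, 63.6, 155.4]
ee_rot: [0.044, 0.999, 0.0, 0.0]
force: [0.2, 0.5, -0.7]
width: 87.1
finger_force: 0.0
```

Emit:
jog_arm(
  targets=[
    {"gripper":1,"xyz":[0,0,-0.9],"roll":0},
    {"gripper":1,"xyz":[0,0,-0.9],"roll":0},
    {"gripper":1,"xyz":[0,0,0],"roll":0},
    {"gripper":1,"xyz":[0,0,0],"roll":0},
  ],
)

```text
time_s: 16.0
tool_pos: [507.6, 63.7, 208.5]
ee_rot: [0.044, 0.999, 0.0, 0.001]
force: [0.4, -0.1, -0.3]
width: 87.1
finger_force: 0.0
```

Run:
```python
from h import *
w=snap("wrist");p=w[0];s=snap("scene");p2=s[0]
cv2.imwrite("pics/m.png",np.vstack([p[:300,80:480],cv2.resize(p2[170:290,220:380],(400,300))])[:,:,::-1])
X=cloud(w)
b=(w[1]>0)&(X[...,2]>110)&(X[...,2]<165)&(np.hypot(X[...,0]-630,X[...,1]-55)<35)
print(b.sum(),np.percentile(X[b],[2,50,98],axis=0).round(1) if b.sum() else 0)
b=(w[1]>0)&(X[...,2]>28)&(X[...,2]<38)&(X[...,0]<620)&(X[...,0]>420)&(abs(X[...,1]-60)<60)
print(b.sum(),cv2.minAreaRect(X[b][:,:2].astype(np.float32)))
go(632,53,220)
```

```text
418 [[598.1  48.6 112.4]
 [606.8  55.8 126.7]
 [617.8  62.6 133.7]]
4566 ((549.3712158203125, 59.446189880371094), (49.963138580322266, 120.69938659667969), 85.45301055908203)
t 16.1 tcp [506.6  63.6 207.1] tooly angle 85.0 w 87.2 F [ 0.4 -0.3  0.2] total xyz frac [-4.19  0.01 -0.44]
```

View pics/m.png

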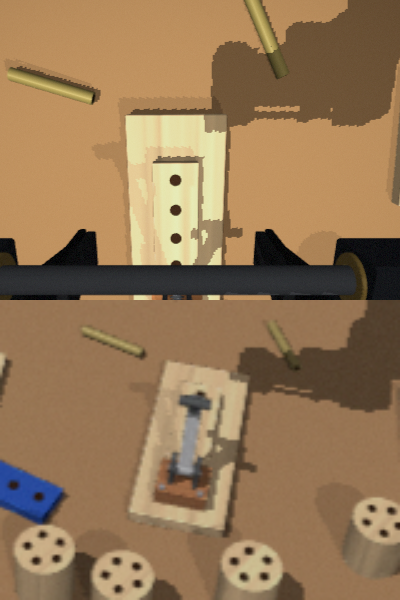

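The wrist view shows the strip centred on the bed and against the block, and the scene view shows the clip up. I'll grip the bar's ends again.

Emit:
jog_arm(
  targets=[
    {"gripper":1,"xyz":[-0.9,0,0],"roll":0},
    {"gripper":1,"xyz":[-0.9,0,0],"roll":0},
    {"gripper":1,"xyz":[-0.9,0,0],"roll":0},
    {"gripper":1,"xyz":[-0.8,0,0],"roll":0},
    {"gripper":1,"xyz":[-0.65,0,0],"roll":0},
  ],
)

```text
time_s: 16.6
tool_pos: [631.9, 52.5, 206.1]
ee_rot: [0.044, 0.999, -0.0, -0.001]
force: [-0.6, 0.3, -0.1]
width: 87.3
finger_force: 0.0
```

Emit:
jog_arm(
  targets=[
    {"gripper":1,"xyz":[0,0,0.5],"roll":0},
    {"gripper":1,"xyz":[0,0,0.9],"roll":0},
    {"gripper":1,"xyz":[0,0,0.9],"roll":0},
    {"gripper":1,"xyz":[0,0,0.45],"roll":0},
    {"gripper":1,"xyz":[0,0,0],"roll":0},
  ],
)

```text
time_s: 17.1
tool_pos: [628.5, 52.8, 122.3]
ee_rot: [0.044, 0.999, -0.001, -0.003]
force: [0.4, 0.1, -0.4]
width: 86.8
finger_force: 0.0
```

Emit:
jog_arm(
  targets=[
    {"gripper":1,"xyz":[0,0,0],"roll":0},
    {"gripper":1,"xyz":[0,0,0],"roll":0},
  ],
)

```text
time_s: 17.3
tool_pos: [632.1, 52.8, 126.9]
ee_rot: [0.044, 0.999, 0.0, 0.001]
force: [0.6, -0.5, 0.3]
width: 86.9
finger_force: 0.0
```

Run:
```python
from h import *
go(632,53,124)
s=snap("top");X=cloud(s)
w=snap("wrist");Y=cloud(w)
for Q,d in((X,s[1]),(Y,w[1])):
  b=(d>0)&(Q[...,2]>118)&(Q[...,2]<155)&(np.hypot(Q[...,0]-628,Q[...,1]-53)<26)
  print(b.sum(),np.percentile(Q[b],[2,50,98],axis=0).round(1) if b.sum() else 0)
```

```text
t 17.3 tcp [632.1  52.8 126.9] tooly angle 85.0 w 86.9 F [ 0.6 -0.5  0.3] total xyz frac [0.01 0.01 0.1 ]
41 [[605.7  40.1 119.6]
 [614.7  54.7 131.7]
 [629.3  62.7 144.3]]
2699 [[605.   37.2 119.5]
 [622.8  54.6 141.2]
 [632.1  70.5 145.1]]
```

Emit:
jog_arm(
  targets=[
    {"gripper":0.2,"xyz":[0.1,0,0.07],"roll":0},
    {"gripper":0.2,"xyz":[0,0,0],"roll":0},
    {"gripper":0.2,"xyz":[0,0,0],"roll":0},
    {"gripper":0.2,"xyz":[0,0,0],"roll":0},
    {"gripper":0.2,"xyz":[0,0,0],"roll":0},
  ],
)

```text
time_s: 17.9
tool_pos: [628.4, 53.1, 123.6]
ee_rot: [0.044, 0.999, 0.0, 0.0]
force: [-0.7, 0.3, -0.0]
width: 54.8
finger_force: 0.0
```

Emit:
jog_arm(
  targets=[
    {"gripper":0.2,"xyz":[0,0,0],"roll":0},
    {"gripper":0.2,"xyz":[0,0,0],"roll":0},
    {"gripper":0.2,"xyz":[0,0,0],"roll":0},
    {"gripper":0.2,"xyz":[0,0,0],"roll":0},
  ],
)

```text
time_s: 18.3
tool_pos: [628.5, 54.6, 123.5]
ee_rot: [0.043, 0.999, 0.001, 0.0]
force: [0.9, 3.2, -1.3]
width: 35.1
finger_force: 30.0
```

Emit:
jog_arm(
  targets=[
    {"gripper":0.2,"xyz":[0.21,0,0.06],"roll":0},
    {"gripper":0.2,"xyz":[0.21,0,0.07],"roll":0},
    {"gripper":0.2,"xyz":[0.2,0,0.09],"roll":0},
    {"gripper":0.2,"xyz":[0.19,0,0.1],"roll":0},
    {"gripper":0.2,"xyz":[0.19,0,0.12],"roll":0},
  ],
)

```text
time_s: 18.8
tool_pos: [603.9, 56.7, 112.3]
ee_rot: [0.043, 0.999, 0.001, 0.007]
force: [8.8, 3.5, 0.6]
width: 35.3
finger_force: 30.0
```

Emit:
jog_arm(
  targets=[
    {"gripper":0.2,"xyz":[0.18,0,0.12],"roll":0},
    {"gripper":0.2,"xyz":[0.16,0,0.15],"roll":0},
    {"gripper":0.2,"xyz":[0.16,0,0.15],"roll":0},
    {"gripper":0.2,"xyz":[0.14,0,0.17],"roll":0},
    {"gripper":0.2,"xyz":[0.14,0,0.17],"roll":0},
  ],
)

```text
time_s: 19.3
tool_pos: [579.9, 58.7, 90.0]
ee_rot: [0.043, 0.999, 0.001, 0.006]
force: [5.9, 3.8, 4.8]
width: 35.7
finger_force: 30.0
```

Emit:
jog_arm(
  targets=[
    {"gripper":0.2,"xyz":[0.11,0,0.19],"roll":0},
    {"gripper":0.2,"xyz":[0.11,0,0.19],"roll":0},
    {"gripper":0.2,"xyz":[0.06,0,0.14],"roll":0},
    {"gripper":0.2,"xyz":[0.06,0,0.14],"roll":0},
    {"gripper":0.2,"xyz":[0,0,0],"roll":0},
  ],
)

```text
time_s: 19.8
tool_pos: [568.3, 59.6, 69.3]
ee_rot: [0.043, 0.999, 0.001, 0.004]
force: [4.4, 3.0, 1.0]
width: 35.1
finger_force: 30.0
```

Emit:
jog_arm(
  targets=[
    {"gripper":0.2,"xyz":[0.03,0,0.12],"roll":0},
    {"gripper":0.2,"xyz":[0.03,0,0.12],"roll":0},
    {"gripper":0.2,"xyz":[0.0,0,0.1],"roll":0},
    {"gripper":0.2,"xyz":[0,0,0],"roll":0},
  ],
)

```text
time_s: 20.2
tool_pos: [565.2, 59.9, 59.4]
ee_rot: [0.043, 0.999, 0.001, 0.002]
force: [0.0, 3.4, 8.5]
width: 35.1
finger_force: 30.0
```

Emit:
jog_arm(
  targets=[
    {"gripper":0.2,"xyz":[0,0,0.1],"roll":0},
    {"gripper":0.2,"xyz":[0,0,0.05],"roll":0},
    {"gripper":0.2,"xyz":[0,0,0],"roll":0},
  ],
)

```text
time_s: 20.5
tool_pos: [565.3, 60.0, 58.1]
ee_rot: [0.043, 0.999, 0.002, 0.002]
force: [-7.4, 3.7, 31.9]
width: 35.3
finger_force: 30.0
```

Emit:
jog_arm(
  targets=[
    {"gripper":0.2,"xyz":[0,0,-0.09],"roll":0},
    {"gripper":1,"xyz":[0,0,0],"roll":0},
    {"gripper":1,"xyz":[0,0,0],"roll":0},
    {"gripper":1,"xyz":[0,0,0],"roll":0},
    {"gripper":1,"xyz":[0,0,0],"roll":0},
  ],
)

```text
time_s: 21.0
tool_pos: [562.6, 58.1, 55.1]
ee_rot: [0.044, 0.999, -0.0, -0.001]
force: [0.8, 0.0, 0.0]
width: 59.3
finger_force: 0.0
```

Emit:
jog_arm(
  targets=[
    {"gripper":1,"xyz":[0,0,0],"roll":0},
    {"gripper":1,"xyz":[0,0,-0.5],"roll":0},
    {"gripper":1,"xyz":[0,0,-0.9],"roll":0},
    {"gripper":1,"xyz":[0,0,-0.9],"roll":0},
    {"gripper":1,"xyz":[0,0,-0.9],"roll":0},
  ],
)

```text
time_s: 21.5
tool_pos: [562.9, 58.5, 152.3]
ee_rot: [0.044, 0.999, -0.0, -0.0]
force: [-0.3, -0.9, 0.2]
width: 86.6
finger_force: 0.0
```

Emit:
jog_arm(
  targets=[
    {"gripper":1,"xyz":[0.5,0,-0.5],"roll":0},
    {"gripper":1,"xyz":[0.5,0,0],"roll":0},
    {"gripper":1,"xyz":[0,0,0],"roll":0},
    {"gripper":1,"xyz":[0,0,0],"roll":0},
  ],
)

```text
time_s: 21.9
tool_pos: [533.4, 61.4, 166.5]
ee_rot: [0.044, 0.999, -0.0, -0.0]
force: [-0.1, 0.1, 0.0]
width: 86.8
finger_force: 0.0
```

Run:
```python
from h import *
w=snap("wrist");p=w[0];s=snap("scene");p2=s[0]
cv2.imwrite("pics/m2.png",np.vstack([p[:300,80:480],cv2.resize(p2[170:290,220:380],(400,300))])[:,:,::-1])
X=cloud(w)
b=(w[1]>0)&(X[...,2]>72)&(X[...,2]<110)&(np.hypot(X[...,0]-567,X[...,1]-58)<35)
print(b.sum(),np.percentile(X[b],[2,50,90,98],axis=0).round(1) if b.sum() else 0)
b=(w[1]>0)&(X[...,2]>28)&(X[...,2]<38)&(X[...,0]<620)&(X[...,0]>420)&(abs(X[...,1]-60)<60)
print(b.sum(),cv2.minAreaRect(X[b][:,:2].astype(np.float32)))
go(632,53,220)
```

```text
597 [[562.6  41.4  76.3]
 [567.   58.7  81.4]
 [572.   73.   82.9]
 [574.3  75.9  83.6]]
5244 ((551.2633056640625, 59.242919921875), (50.02863311767578, 124.46067810058594), 85.4228515625)
t 22.0 tcp [533.8  61.3 166.3] tooly angle 85.0 w 86.8 F [1.  0.  0.1] total xyz frac [-3.29  0.01 -1.79]
```

View pics/m2.png

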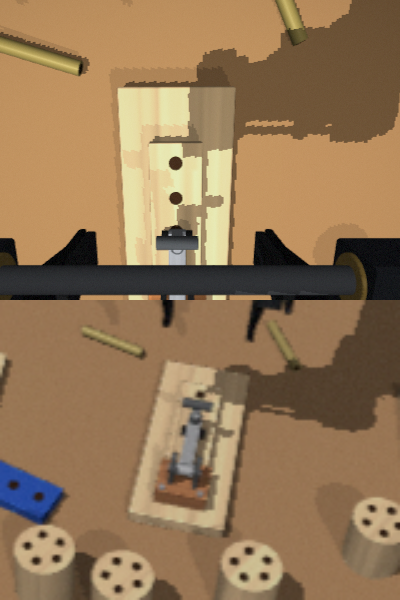

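The bar's top is at z≈83, so the clip is at about 0 rad. The strip is centred under it, and the gripper is clear.

```bash
python3 -c "
from h import *
print(sign_off())"
```

```text
the job is handed in; nothing more can be done
None
```

I handed the job in at about 22 s. The four-hole strip is flat on the jig's middle line against the stop block, and the clip is pressed fully down on it. The last pictures showed the strip centred, the clip at about 0 rad and the gripper clear. The hand-in returned no verdict.

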